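Gauge a flanged bush

ROBOT

A 6-joint arm with a two-finger parallel gripper is mounted at the origin on a cart in front of the work surface, level with it; the furniture and walls round the work are solid. World frame = base frame: x ahead of the robot, y to its left, z up, the work surface at z = 0. Lengths are in mm, angles in rad, forces in N, time in s.
With the tool pointing down it reaches from about 275 to 1000 mm from the base axis. Payload 8.4 kg.
Tool frame: the origin (TCP) lies on the centre line of the jaws, within the pads' length; the fingertips stand 17 mm ahead of it and the grasp point (between the pads) lies 2 mm behind it (r.tcp_to_tips is the z of the fingertips in the tool frame, in mm); z points along the fingers, y is the direction in which the jaws open and shut (so a half turn about z gives the same grasp; the last joint's range is limited). The gripper opens to 85 mm and grips with 20 to 120 N. Pads are 22 mm wide; open, the fingers measure 114 mm over their backs; the gripper's body (76 mm by 85 mm) begins 54 mm behind the grasp point. The pads swing forward as they close: fully open they stand 13 mm farther back than shut.
Start: joints at [1.219, 0.353, 1.633, -0, 1.155, -0.002], TCP at [214.192, 587.154, 248.281] pointing down, gripper open.
Joint ranges: [-2.63, 2.63], [-0.92, 2.1], [0.06, 2.66], [-1.3, 4.44], [0, 2.69], [-3.02, 3.02]. Speed limits (rad/s): [2.22, 2.22, 2.79, 3.14, 3.14, 3.14].

INTERFACE

Orientations are given as [roll, pitch, yaw] about the fixed x, y, z axes, in that order (R = Rz(yaw) Ry(pitch) Rx(roll)).
In Python, from rig import r, cams, job gives the robot as it stands.
- The arm moves only by the tool drive_tool, never from a script. Its argument "deltas" is a list of rows, each a list of 4 numbers: the shift along the tool's x, y, z in cm, then the turn about the tool's z in rad. In form: [[x, y, z, roll], ...]. A call has 1 to 12 rows; each row shifts and turns the commanded pose from where the row before left it, along the tool's axes as they then stand; what a row does not reach is not made up. A row lasts 1/12 s, in which the tool goes at most 41.7 mm and 7.16 degrees, less where a joint would pass 70% of its speed; a pose out of reach is approached as far as the arm can. A call with a gripper value outside its range is refused whole. "jaw" is the closure, from 0 (fully open) to 1 (shut), set as the call begins (left out, the last holds). The fingers move at their own pace and stop on an object; "force" is the grip in N (left out, the last holds). Time passes only in rows, so rows that do not move let the fingers close. It gives the time, the measured TCP pose, the force and the opening at its end, in the units of the state.
- r.sense(): the state, without advancing time (a new reading comes with each control period).
- cams.grab_frame(name): name is "scene" or "side" or "wrist"; returns (picture, depth): 480x640x3 uint8, red, green, blue; 480x640 float32, mm along the optical axis (not along the pixel's ray), 0 where there is no reading.
- cams.camera_params(name): a dict with "fx", "fy", "cx", "cy" (pixels), "k1" (the pictures are not rectified: a ray, as slopes to the right and down, at radius r is drawn at 1 + k1 r^2 times it, then the intrinsics apply), "R" (3x3) and "t" (3): a world point X has camera coordinates R X + t. Camera axes: x right, y down, z forward; pixel columns grow to the right and rows downward; lengths in mm; the calibration is good to about 2 mm. A picture is of the moment at which its call begins: read the wrist's pose just before it. camera_params takes no time and is no camera call; for the wrist camera it gives the pose at the moment of the call.
- job.sign_off(): hands the job in, once; it reports no verdict.
The state is a dict: "clock": time; "qpos": joint angles; "qvel": joint speeds; "joint_efforts": joint torques, N m; "eef_pos": TCP position; "tcp_rot": TCP orientation; "contact_force": force on the tool from outside, world axes, zero at the start; "wrist_torque": the same for the moment, N m; "opening": opening from 0.0 (shut) to 1.0 (fully open).
Only numpy, scipy, OpenCV 4.12 (cv2) and the standard library are available. Lean on these libraries where they do the work, as an engineer would, in place of code of your own. Each camera call takes 0.05 s, during which the arm holds its last target. There are 200 camera calls.

TASK

Find the size of the flanged bush that stands on the green pad: try it flange down in the pockets of the stepped gauge, from the smallest upward, pressing it gently against each one that it will not enter, and leave it fully home and let go in the first pocket it enters. Do not put it in a pocket larger than that, and leave the two bushes on the black pad where they are.

Things in the scene. Friction and masses are not known exactly. Their poses are not given: they have to be found in the camera images.
- bush_a_mid (a point): loose flanged steel bush standing on its wide flange: flange 14 mm high, above it a plain round hub 32 mm across and 32 mm high (46 mm in all) with an 18 mm bore in its top. The flange is 37, 40, 43 or 46 mm across; the bushes differ, but their sizes are not marked: only the gauge tells. 140 g more or less. This point is on the axis at mid-height, 23 mm above the underside; z up. A round thing: its yaw means nothing.
- bush_b_mid (a point): loose flanged steel bush standing on its wide flange: flange 14 mm high, above it a plain round hub 32 mm across and 32 mm high (46 mm in all) with an 18 mm bore in its top. The flange is 37, 40, 43 or 46 mm across; the bushes differ, but their sizes are not marked: only the gauge tells. 140 g more or less. This point is on the axis at mid-height, 23 mm above the underside; z up. A round thing: its yaw means nothing.
- bush_c_mid (a point): loose flanged steel bush standing on its wide flange: flange 14 mm high, above it a plain round hub 32 mm across and 32 mm high (46 mm in all) with an 18 mm bore in its top. The flange is 37, 40, 43 or 46 mm across; the bushes differ, but their sizes are not marked: only the gauge tells. 140 g more or less. This point is on the axis at mid-height, 23 mm above the underside; z up. A round thing: its yaw means nothing.
- bush_a: the bush whose mid-height point is point bush_a_mid; origin at the centre of its underside
- bush_b: the bush whose mid-height point is point bush_b_mid; origin at the centre of its underside
- bush_c: the bush whose mid-height point is point bush_c_mid; origin at the centre of its underside
- gauge: stepped gauge, a steel block screwed to the bench, 112 x 248 mm over its low foot flanges (8 mm high, screw heads to 12 mm), the block itself 74 mm deep. Four treads 62 mm long rise along its -y direction, 22, 27, 32 and 37 mm high, each with a round blind pocket in its middle, smallest in the lowest tread; small punched marks (one to four) number them. Origin on the bench under the middle of the row; x across the row, y along it towards the smallest pocket.
- pocket_1 (a point): centre of the mouth of the smallest pocket, for a 37 mm flange: round, 38.2 mm wide with a 1 mm chamfer, 8 mm deep, flat floor; its tread is 22 mm above the bench. z up. A bush that is fully home has its mid-height point 15 mm above the mouth; one resting on top, too big to enter, 23 mm above it.
- pocket_2 (a point): centre of the mouth of the second pocket, for a 40 mm flange: round, 41.2 mm wide with a 1 mm chamfer, 8 mm deep, flat floor; its tread is 27 mm above the bench. z up. A bush that is fully home has its mid-height point 15 mm above the mouth; one resting on top, too big to enter, 23 mm above it.
- pocket_3 (a point): centre of the mouth of the third pocket, for a 43 mm flange: round, 44.2 mm wide with a 1 mm chamfer, 8 mm deep, flat floor; its tread is 32 mm above the bench. z up. A bush that is fully home has its mid-height point 15 mm above the mouth; one resting on top, too big to enter, 23 mm above it.
- pocket_4 (a point): centre of the mouth of the largest pocket, for a 46 mm flange: round, 47.2 mm wide with a 1 mm chamfer, 8 mm deep, flat floor; its tread is 37 mm above the bench. z up. A bush that is fully home has its mid-height point 15 mm above the mouth; one resting on top, too big to enter, 23 mm above it.
- work_pad_top (a point): centre of the top of the green pad, 90 x 90 mm, 3 mm thick, fixed; the bush to be gauged stands on it, the other two stand on the black pad farther back
There are look-alikes about, which are no part of the job. Leave any red or turquoise look-alike of the bush_b alone.

How it is judged (in metres and radians):
On the way, in this order (a step that is already met when the one before it is completed fails the run):
1. the bush from the green pad is pressed on the smallest pocket with more than 2 N (((horizontal distance between bush_c_mid and pocket_1 below 0.008 m and z of bush_c_mid in the frame of pocket_1 below 0.03 m and contact force between bush_c and gauge above 2 N) or (horizontal distance between bush_a_mid and pocket_1 below 0.008 m and z of bush_a_mid in the frame of pocket_1 below 0.03 m and contact force between bush_a and gauge above 2 N) or (horizontal distance between bush_b_mid and pocket_1 below 0.008 m and z of bush_b_mid in the frame of pocket_1 below 0.03 m and contact force between bush_b and gauge above 2 N))).
2. then on the second with more than 2 N, or brought into its mouth if it fits there (((horizontal distance between bush_c_mid and pocket_2 below 0.008 m and z of bush_c_mid in the frame of pocket_2 below 0.03 m) or (horizontal distance between bush_a_mid and pocket_2 below 0.008 m and z of bush_a_mid in the frame of pocket_2 below 0.03 m and contact force between bush_a and gauge above 2 N) or (horizontal distance between bush_b_mid and pocket_2 below 0.008 m and z of bush_b_mid in the frame of pocket_2 below 0.03 m and contact force between bush_b and gauge above 2 N))).
3. then, if the second did not take it home, the same at the third (((horizontal distance between bush_c_mid and pocket_2 below 0.004 m and z of bush_c_mid in the frame of pocket_2 below 0.0168 m and angle between bush_c_mid's own z axis and vertical below 0.06 rad) or (horizontal distance between bush_a_mid and pocket_3 below 0.008 m and z of bush_a_mid in the frame of pocket_3 below 0.03 m) or (horizontal distance between bush_b_mid and pocket_3 below 0.008 m and z of bush_b_mid in the frame of pocket_3 below 0.03 m and contact force between bush_b and gauge above 2 N))).
At the end, for the whole second after the job is handed in: The bush from the green pad is in the pocket of its own size: within 4 mm of its axis, middle less than 16.8 mm above the mouth (home: 15), upright within 0.06 rad, at rest, let go; the other two bushes within 30 mm of their start, none on the green pad (((horizontal distance between bush_c_mid and pocket_2 below 0.004 m and z of bush_c_mid in the frame of pocket_2 below 0.0168 m and angle between bush_c_mid's own z axis and vertical below 0.06 rad and linear speed of bush_c below 0.02 m/s and contact force between bush_c and the fingers below 0.1 N and distance of each of bush_a_mid, bush_b_mid from where it was at the start of the episode below 0.03 m and horizontal distance between each of bush_a_mid, bush_b_mid and work_pad_top above 0.07 m) or (horizontal distance between bush_a_mid and pocket_3 below 0.004 m and z of bush_a_mid in the frame of pocket_3 below 0.0168 m and angle between bush_a_mid's own z axis and vertical below 0.06 rad and linear speed of bush_a below 0.02 m/s and contact force between bush_a and the fingers below 0.1 N and distance of each of bush_c_mid, bush_b_mid from where it was at the start of the episode below 0.03 m and horizontal distance between each of bush_c_mid, bush_b_mid and work_pad_top above 0.07 m) or (horizontal distance between bush_b_mid and pocket_4 below 0.004 m and z of bush_b_mid in the frame of pocket_4 below 0.0168 m and angle between bush_b_mid's own z axis and vertical below 0.06 rad and linear speed of bush_b below 0.02 m/s and contact force between bush_b and the fingers below 0.1 N and distance of each of bush_c_mid, bush_a_mid from where it was at the start of the episode below 0.03 m and horizontal distance between each of bush_c_mid, bush_a_mid and work_pad_top above 0.07 m))); the robot touches nothing.
It fails at once if a bush is forced: its contacts with the gauge, all round its edge, add up to more than 50 N (a gentle press of 5 to 10 N stays far below) (contact force between any of bush_c, bush_a, bush_b and gauge above 50 N).
It fails at once if a bush is put down into a pocket larger than the one it fits ((horizontal distance between bush_c_mid and pocket_3 below 0.012 m and z of bush_c_mid in the frame of pocket_3 below 0.02 m) or (horizontal distance between bush_c_mid and pocket_4 below 0.012 m and z of bush_c_mid in the frame of pocket_4 below 0.02 m) or (horizontal distance between bush_a_mid and pocket_4 below 0.012 m and z of bush_a_mid in the frame of pocket_4 below 0.02 m)).
It fails at once if a second bush is moved by more than 30 mm (distance of each of bush_c_mid, bush_a_mid from where it was at the start of the episode above 0.03 m or distance of each of bush_c_mid, bush_b_mid from where it was at the start of the episode above 0.03 m or distance of each of bush_a_mid, bush_b_mid from where it was at the start of the episode above 0.03 m).
It also fails if it takes over 67 s, if anything falls off the work surface, if the arm or the gripper's body presses on something with over 40 N, if the wrist force passes 120 N, or if a joint passes its speed limit or range.

## Working session

There is one attempt and no reset: what is moved stays moved. The work goes in short steps, Python scripts to look and compute and a tool call to move; the robot and the scene stay as the last step left them, time stands still between calls to the robot, and variables do not carry over. Pictures are saved under pics/ and viewed, about 8 in all and at most 12, crops included, and the job is handed in when it is done.

Besides the shell and the picture viewer there is one more tool, called as name(argument=value, ...) on one line, values as JSON. drive_tool: Moves the arm, as the interface text tells. Its arguments: {"type":"object","properties":{"deltas":{"type":"array"},"jaw":{"type":"number"},"force":{"type":"number"}},"required":["deltas"]}

```bash
ls; mkdir -p pics; cat > h.py <<'E'
import numpy as np, cv2
from rig import r,cams,job
def ray(name,u,v,P=None):
    P=P or cams.camera_params(name)
    x=np.array([(u-P["cx"])/P["fx"],(v-P["cy"])/P["fy"]]);d=x.copy()
    for _ in range(20): d=x/(1+P["k1"]*(d@d))
    R=np.array(P["R"]);t=np.array(P["t"])
    return -R.T@t, R.T@np.array([d[0],d[1],1.])
def onz(name,u,v,z,P=None):
    o,d=ray(name,u,v,P); return o+d*(z-o[2])/d[2]
def dep(name,u,v,D,P=None):
    o,d=ray(name,u,v,P); return o+d*D[int(round(v)),int(round(u))]
def proj(name,X,P=None):
    P=P or cams.camera_params(name)
    c=np.array(P["R"])@np.array(X)+np.array(P["t"]);s=c[:2]/c[2];s=s*(1+P["k1"]*(s@s))
    return s[0]*P["fx"]+P["cx"],s[1]*P["fy"]+P["cy"]
def save(n,im): cv2.imwrite("pics/"+n,im[:,:,::-1])
E
python3 - <<'E'
from h import *
s=r.sense();print(s)
for n in ["scene","side","wrist"]:
    P=cams.camera_params(n);im,D=cams.grab_frame(n);save(n+"0.png",im);np.savez("pics/"+n+"0.npz",im=im,D=D)
    print(n,P)
E
```

```text
pics
{'clock': 0.0, 'qpos': array([ 1.21858976e+00,  3.53675336e-01,  1.63413268e+00,  1.29530495e-05,
        1.15520989e+00, -2.37694083e-03]), 'qvel': array([ 0.00047209, -0.00079379,  0.0009473 ,  0.00150684, -0.00088928,
        0.00067488]), 'joint_efforts': array([ 6.26371766e-04, -6.05248117e+01, -3.42061186e+01, -5.97500298e-05,
        9.34976677e-03, -5.75636093e-06]), 'eef_pos': array([214.03655583, 586.72252295, 247.54531414]), 'tcp_rot': array([-3.14016744e+00, -1.52307042e-05,  2.79175778e+00]), 'contact_force': array([0.58451984, 0.01402369, 0.23105626]), 'wrist_torque': array([-0.02342988, -0.00102938, -0.02329417]), 'opening': 1.0013289282805486}
scene {'fx': 480.7216655202895, 'fy': 480.7216655202895, 'cx': 318.6281246871227, 'cy': 240.29556612664499, 'k1': -0.0054060475225033355, 'R': array([[ 0.7399067 , -0.67230634,  0.02328652],
       [-0.38702143, -0.45373952, -0.80270472],
       [ 0.55022949,  0.58491421, -0.59592187]]), 't': array([-490.49898509,  274.42312395,  846.40518777])}
side {'fx': 484.9669085300967, 'fy': 484.9669085300967, 'cx': 319.89412993231826, 'cy': 232.461201786295, 'k1': 0.038817398357920106, 'R': array([[-0.95922995, -0.2813278 ,  0.02706611],
       [-0.11928949,  0.31618745, -0.9411671 ],
       [ 0.25621851, -0.90602438, -0.33685592]]), 't': array([553.51682002, 163.71519102, 881.80158524])}
wrist {'fx': 375.7323083809565, 'fy': 375.7323083809565, 'cx': 322.77385534613865, 'cy': 234.82456477035572, 'k1': -0.026293595051491217, 'R': array([[ 0.34247779,  0.93952511, -0.00124021],
       [ 0.89969196, -0.32757686,  0.2885269 ],
       [ 0.270672  , -0.09992986, -0.95747099]]), 't': array([-624.44646957,  -37.98032006,  378.94450442])}
```

View pics/scene0.png

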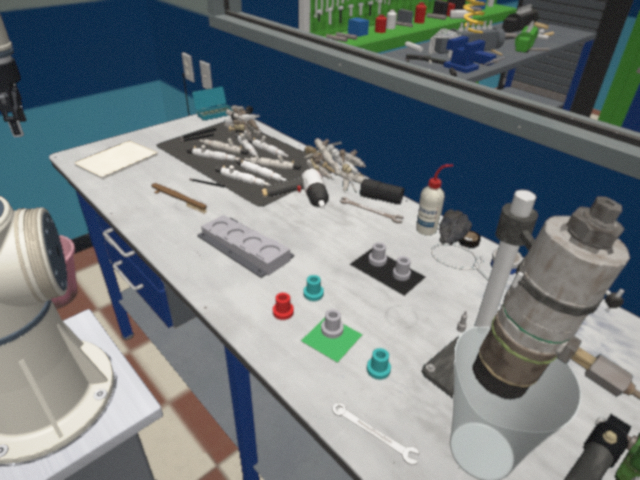

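View pics/side0.png

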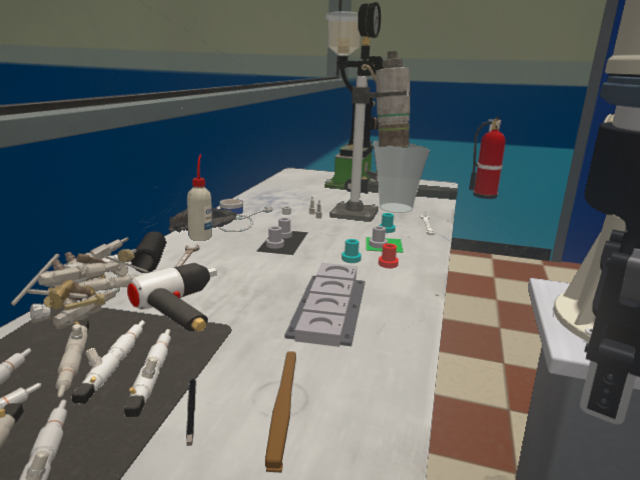

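The scene view shows the steel bush on the green pad at (333,322). Things it could be taken for are steel bushes on the black pad at (378,253) and (402,268), red at (283,305), and turquoise at (313,287) and (379,362). I choose the one on the green pad. The gauge is at (245,243) in the scene view and (328,303) in the side view.

```bash
python3 - <<'E'
from h import *
S=np.load("pics/scene0.npz");Z=np.load("pics/side0.npz")
for n,F,pts in [("scene",S,[(333,322),(333,315),(378,247),(402,262),(283,298),(313,280),(379,354),(210,227),(228,236),(248,244),(270,254),(332,346)]),("side",Z,[(378,232),(378,243),(322,322),(330,300),(335,283),(340,269),(349,322)])]:
    for u,v in pts: print(n,u,v,np.round(dep(n,u,v,F["D"]),0))
im=S["im"]; hsv=cv2.cvtColor(im,cv2.COLOR_RGB2HSV)
m=cv2.inRange(hsv,(50,120,80),(75,255,255));m[:280]=0;m[400:]=0;m[:,:290]=0;m[:,370:]=0
c=max(cv2.findContours(m,0,2)[0],key=cv2.contourArea);h=cv2.convexHull(c)
p=cv2.approxPolyDP(h,5,True)[:,0];print("pad",[np.round(onz("scene",*q,3)[:2]).tolist() for q in p.astype(float)])
a=cv2.resize(im[200:380,190:430],None,fx=3.3,fy=3.3,interpolation=2)[:600,:800]
save("crop1.png",a)
b=cv2.resize(Z["im"][220:350,270:420],None,fx=4.6,fy=4.6,interpolation=2)
save("crop2.png",b)
E
```

```text
scene 333 322 [ 482. -239.   44.]
scene 333 315 [ 501. -220.   36.]
scene 378 247 [ 738. -128.   39.]
scene 402 262 [ 741. -200.   35.]
scene 283 298 [ 456. -115.   36.]
scene 313 280 [ 543. -112.   34.]
scene 379 354 [ 498. -348.   34.]
scene 210 227 [491. 227.  19.]
scene 228 236 [500. 157.  25.]
scene 248 244 [521. 102.  22.]
scene 270 254 [533.  30.  27.]
scene 332 346 [ 466. -256.    1.]
side 378 232 [ 492. -210.   42.]
side 378 243 [ 489. -204.   16.]
side 322 322 [515. 199.  13.]
side 330 300 [520. 131.  20.]
side 335 283 [527.  68.  25.]
side 340 269 [532.   8.  29.]
side 349 322 [474. 172.   6.]
pad [[528.0, -271.0], [448.0, -289.0], [432.0, -208.0], [485.0, -197.0]]
```

View pics/crop1.png

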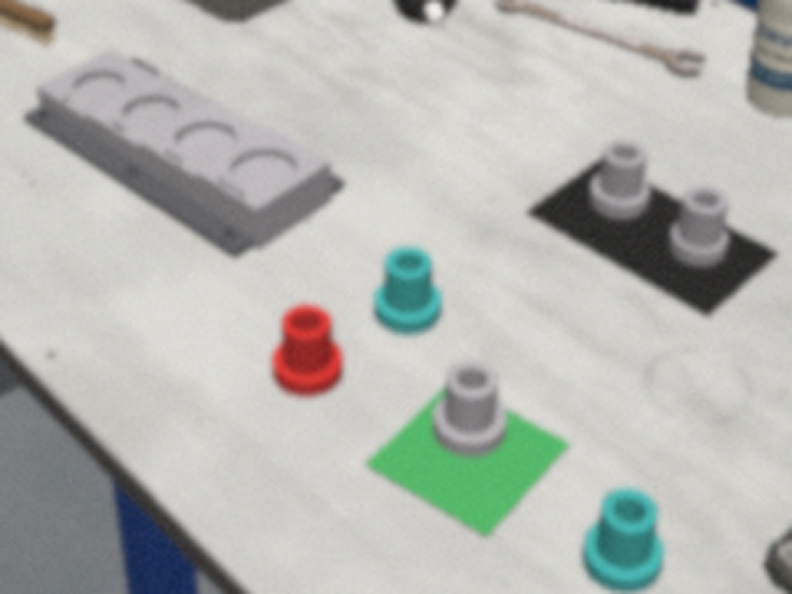

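The crop confirms the target: the steel bush standing alone on the green pad. The gauge rises towards the robot's right, so the smallest pocket is at its far left (+y) end. Next I turn the jaws across the row and look at the gauge from above.

drive_tool(deltas=[[0,0,0,0.122],[0,0,0,0.122],[0,0,0,0.122],[0,0,0,0.122],[0,0,0,0.122],[0,0,0,0.122],[0,0,0,0.122],[0,0,0,0.122],[0,0,0,0.122],[0,0,0,0.123],[0,0,0,0],[0,0,0,0]])

```text
clock: 1.15
eef_pos: [214.1, 587.0, 248.0]
tcp_rot: [-3.141, 0.0, 1.575]
contact_force: [-0.4, -1.0, 0.6]
opening: 1.001
```

drive_tool(deltas=[[-2.5,1.7,0,0],[-2.5,1.7,0,0],[-2.5,1.7,0,0],[-2.5,1.7,0,0],[-2.5,1.7,0,0],[-2.5,1.7,0,0],[-2.5,1.7,0,0],[-2.5,1.7,0,0],[-2.5,1.7,0,0],[-2.5,1.7,0,0],[-2.5,1.7,0,0],[-2.5,1.7,0,0]])

```text
clock: 2.15
eef_pos: [418.8, 285.8, 248.4]
tcp_rot: [3.141, -0.0, 1.576]
contact_force: [0.4, 0.3, 0.2]
opening: 0.999
```

drive_tool(deltas=[[-2.5,1.7,0,0],[-2.5,1.7,0,0],[-2.5,1.7,0,0],[-2.5,1.7,0,0],[-2.5,1.5,0,0],[-2.3,1,0,0],[0,0,0,0],[0,0,0,0],[0,0,0,0]])

```text
clock: 2.9
eef_pos: [510.9, 139.4, 248.2]
tcp_rot: [-3.141, -0.0, 1.572]
contact_force: [-0.2, -0.2, -0.0]
opening: 1.002
```

```bash
python3 - <<'E'
from h import *
s=r.sense();print(s["clock"],s["eef_pos"],s["tcp_rot"],s["contact_force"])
P=cams.camera_params("wrist");im,D=cams.grab_frame("wrist");save("w1.png",im);np.savez("pics/w1.npz",im=im,D=D,**P)
E
```

```text
2.9 [510.89991814 139.41994433 248.19662262] [-3.14119324e+00 -2.76712082e-04  1.57245809e+00] [-0.23588989 -0.15680814 -0.01213394]
```

View pics/w1.png

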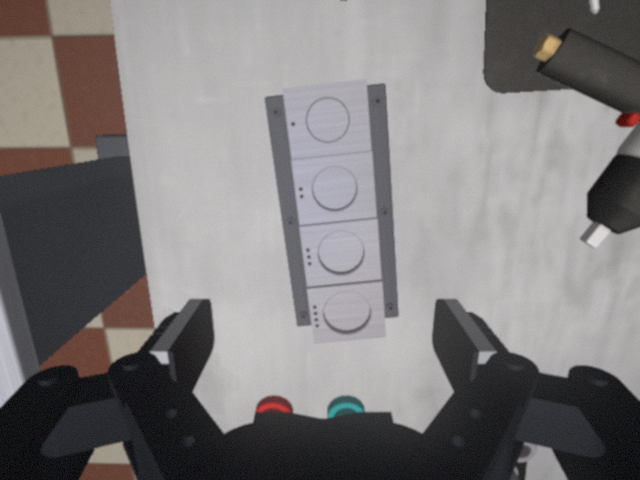

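The wrist view shows the pocket mouths at about (328,120), (335,188), (341,252) and (347,312). One to four punch marks confirm that number 1 is at the top (+y). Next I fit them.

```bash
cat > pk.py <<'E'
from h import *
def fit(im,P,guess,cam="wrist"):
    g=cv2.cvtColor(im,cv2.COLOR_RGB2GRAY).astype(np.float32);out=[]
    for (x,y),Z,d in guess:
        C=onz(cam,x,y,Z,P); 
        for it in range(4):
            E=[]
            for t in np.arange(0,2*np.pi,0.06):
                rr=np.arange(-4.5,4.5,0.25)+d/2
                uv=np.array([proj(cam,C+np.array([q*np.cos(t),q*np.sin(t),0]),P) for q in rr],np.float32)
                p=cv2.remap(g,uv[None,:,0],uv[None,:,1],1)[0]; p=np.convolve(p,np.ones(5)/5,'same')
                k=np.argmin(p[3:-3])+3
                if np.median(p)-p[k]>6: E.append(onz(cam,*uv[k].astype(float),Z,P)[:2])
            E=np.array(E)
            if len(E)<15: break
            A=np.c_[2*E,np.ones(len(E))];w=np.ones(len(E),bool)
            for _ in range(5):
                s=np.linalg.lstsq(A[w],(E[w]**2).sum(1),rcond=None)[0];R=np.sqrt(s[2]+s[:2]@s[:2])
                e=abs(np.hypot(*(E-s[:2]).T)-R);w=e<max(0.8,2*np.median(e))
            C=np.array([s[0],s[1],Z])
        out.append(C);print(np.round(C,1),"dia",round(2*R,1),"n",w.sum(),len(E))
    return np.array(out)
E
python3 - <<'E'
from pk import *
F=np.load("pics/w1.npz");P={k:F[k] for k in ["fx","fy","cx","cy","k1","R","t"]}
o=fit(F["im"],P,[((328,120),22,39),((335,188),27,42),((341,252),32,45),((347,312),37,48)])
print(np.diff(o,axis=0),np.linalg.norm(np.diff(o[:,:2],axis=0),axis=1))
S=np.load("pics/scene0.npz");Z=np.load("pics/side0.npz")
print("bush top scene",onz("scene",332.7,314.8,49),"side",onz("side",378,230,49))
# cross-check pockets with scene view crop positions
for X in o: print("scene crop px",(np.array(proj("scene",X))-[190,200])*3.3)
E
```

```text
[515.3 214.9  22. ] dia 38.1 n 105 105
[521.9 154.   27. ] dia 41.0 n 98 98
[528.6  93.1  32. ] dia 43.6 n 86 86
[535.2  32.3  37. ] dia 46.4 n 69 71
[[  6.66005648 -60.88553496   5.        ]
 [  6.63477872 -60.93687333   5.        ]
 [  6.65638247 -60.78485102   5.        ]] [61.24871198 61.29700498 61.14822599]
bush top scene [ 492.14792445 -227.82141983   49.        ] side [ 491.67192045 -205.31531462   49.        ]
scene crop px [101.25313368  81.69510051]
scene crop px [152.27161914 107.83696001]
scene crop px [206.35360932 135.58486365]
scene crop px [263.66433881 164.93104324]
```

drive_tool(deltas=[[-3,-0.15,0,0],[-3,-0.15,0,0],[-3,-0.15,0,0],[-3,-0.15,0,0],[-3,-0.15,0,0],[-3,-0.15,0,0],[-3,-0.15,0,0],[-3,-0.15,0,0],[-3,-0.15,0,0],[-3,-0.15,0,0],[-3,-0.15,0,0],[-2.6,-0.25,0,0]])

```text
clock: 3.95
eef_pos: [492.4, -217.4, 248.4]
tcp_rot: [3.141, 0.0, 1.574]
contact_force: [-0.9, 0.1, 0.4]
opening: 1.0
```

drive_tool(deltas=[[0,0,2.5,0],[0,0,2.5,0],[0,0,0,0],[0,0,0,0],[0,0,0,0]])

```text
clock: 4.37
eef_pos: [492.9, -216.2, 199.3]
tcp_rot: [3.141, 0.0, 1.573]
contact_force: [0.0, 0.4, 0.7]
opening: 0.998
```

```bash
python3 - <<'E'
from h import *
s=r.sense();print(s["clock"],s["eef_pos"],s["tcp_rot"],s["contact_force"])
P=cams.camera_params("wrist");im,D=cams.grab_frame("wrist");save("w2.png",im);np.savez("pics/w2.npz",im=im,D=D,**P)
E
```

```text
4.3667 [ 492.91687072 -216.16800802  199.30307039] [3.14090955e+00 1.98113124e-04 1.57260886e+00] [0.02569755 0.41949953 0.70454026]
```

View pics/w2.png

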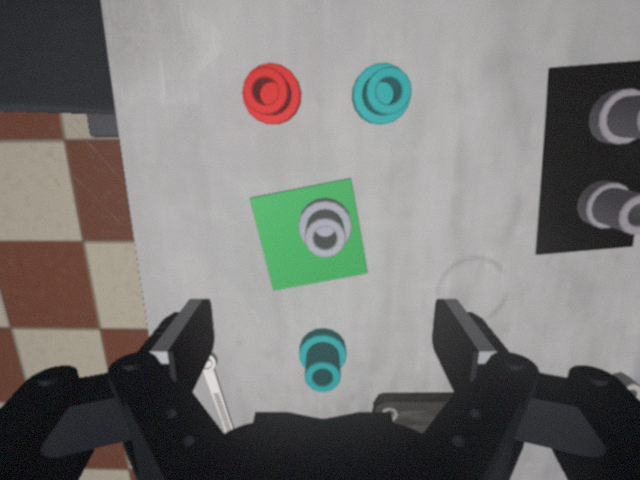

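The wrist view shows the bush, with its hub-top ring at about (324,236) and its flange at about (325,227), on the green pad. I measure it from the flange edge against the green and from the hub top.

```bash
python3 - <<'E'
from h import *
F=np.load("pics/w2.npz");P={k:F[k] for k in ["fx","fy","cx","cy","k1","R","t"]}
im=F["im"];hsv=cv2.cvtColor(im,cv2.COLOR_RGB2HSV)
m=(hsv[:,:,1]<80).astype(np.uint8)*255
n,l,st,_=cv2.connectedComponentsWithStats(m[195:262,290:362])
k=1+np.argmax(st[1:,4]);print(st)
g=cv2.inRange(hsv,(50,80,60),(75,255,255))
sub=255-g; sub[:193]=0;sub[262:]=0;sub[:,:292]=0;sub[:,354:]=0
c=max(cv2.findContours(sub,0,1)[0],key=cv2.contourArea)
print("hull box",cv2.boundingRect(c))
W=np.array([onz("wrist",*p[0].astype(float),17,P)[:2] for p in c])
w=np.ones(len(W),bool)
for _ in range(8):
    s=np.linalg.lstsq(np.c_[2*W,np.ones(len(W))][w],(W[w]**2).sum(1),rcond=None)[0];R=np.sqrt(s[2]+s[:2]@s[:2])
    e=np.hypot(*(W-s[:2]).T)-R;w=abs(e)<max(.5,1.5*np.median(abs(e)))
print("flange",s[:2],2*R,w.sum(),len(w))
print("hub top",onz("wrist",324.3,236,49,P),"flange mid",onz("wrist",325,227,17,P))
gray=cv2.cvtColor(im,cv2.COLOR_RGB2GRAY)[215:258,300:352]
cir=cv2.HoughCircles(cv2.resize(gray,None,fx=6,fy=6,interpolation=2),cv2.HOUGH_GRADIENT,1,300,param1=80,param2=15,minRadius=90,maxRadius=140)
print(cir); 
if cir is not None: u,v,q=cir[0,0];print(onz("wrist",300+u/6,215+v/6,49,P),q/6)
D=F["D"];print(np.round([dep("wrist",a,b,D,P) for a,b in [(312,236),(337,236),(324,222),(324,249)]],1))
save("c2.png",cv2.resize(im[185:270,280:365],None,fx=7,fy=7,interpolation=2))
E
```

```text
[[   0    0   72   67 2182]
 [  64    0    8   45  201]
 [   8    3   54   60 2441]]
hull box (298, 198, 54, 60)
flange [ 495.01381257 -226.92215952] 45.49879604348871 97 156
hub top [ 494.64121548 -226.67064097   49.        ] flange mid [ 495.44004883 -228.39660022   17.        ]
None
[[ 485.2 -226.8   48.6]
 [ 504.4 -226.8   48.5]
 [ 494.4 -215.8   48.1]
 [ 494.4 -237.3   48.7]]
```

View pics/c2.png

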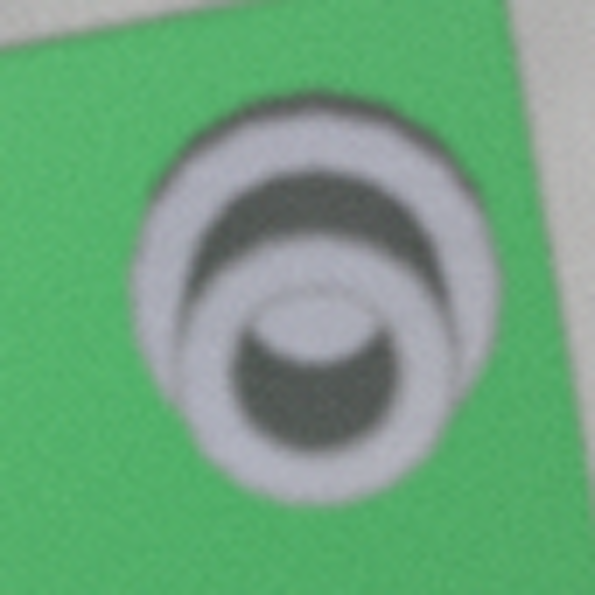

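Hub-top centre refines to about (325.3,237.9) px, which is about (495.4, -228) mm, agreeing with the flange. I go down onto it.

drive_tool(deltas=[[-0.6,0.1,1,0],[-0.6,0.15,1.5,0],[0,0,2,0],[0,0,2,0],[0,0,2,0],[0,0,2,0],[0,0,2,0],[0,0,1.5,0],[0,0,1,0],[0,0,0.7,0],[0,0,0,0],[0,0,0,0]])

```text
clock: 5.42
eef_pos: [495.0, -229.0, 41.6]
tcp_rot: [3.141, 0.0, 1.571]
contact_force: [0.3, -0.1, 0.4]
opening: 1.001
```

drive_tool(deltas=[[0,0,0,0],[0,0,0,0],[0,0,0,0],[0,0,0,0],[0,0,0,0],[0,0,0,0],[0,0,0,0],[0,0,0,0],[0,0,0,0],[0,0,0,0],[0,0,0,0],[0,0,0,0]], jaw=1, force=40)

```text
clock: 6.42
eef_pos: [495.0, -229.0, 41.9]
tcp_rot: [3.141, 0.0, 1.571]
contact_force: [-1.6, 1.3, 5.8]
opening: 0.359
```

drive_tool(deltas=[[0,0,0,0],[0,0,0,0],[0,0,-0.5,0],[0,0,-1,0],[0,0,-1.5,0],[0,0,-2,0],[0,0,-2,0],[0,0,-2,0],[0,0,-1,0],[0,0,0,0],[0,0,0,0],[0,0,0,0]])

```text
clock: 7.42
eef_pos: [494.1, -228.5, 140.5]
tcp_rot: [-3.14, -0.001, 1.571]
contact_force: [0.1, -0.5, -0.5]
opening: 0.358
```

```bash
python3 - <<'E'
from h import *
s=r.sense();print(s["clock"],s["eef_pos"],s["tcp_rot"],s["contact_force"],s["wrist_torque"],s["opening"])
P=cams.camera_params("wrist");im,D=cams.grab_frame("wrist");np.savez("pics/w3.npz",im=im,D=D,**P)
im2,D2=cams.grab_frame("side");P2=cams.camera_params("side")
u,v=map(int,proj("side",s["eef_pos"]));print(u,v)
a=cv2.resize(im2[max(v-50,0):v+50,u-65:u+65],(520,400),interpolation=2);b=cv2.resize(im,(520,390))[:,:]
save("g3.png",np.vstack([a,b])[:800])
cv2.imwrite("pics/g3s.png",np.hstack([cv2.resize(a,(390,300)),cv2.resize(b,(400,300))])[:,:,::-1])
E
```

```text
7.4167 [ 494.07134536 -228.54337205  140.45389062] [-3.14042989e+00 -5.36210194e-04  1.57084477e+00] [ 0.11570073 -0.52528026 -0.49734869] [-0.00978927 -0.05258395  0.04150922] 0.3582272667424676
381 191
```

View pics/g3s.png

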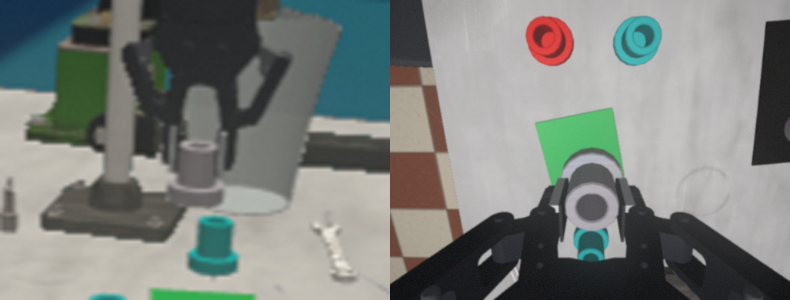

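The bush hangs level between the pads (side crop); in the wrist view its bore sits at about (323,333). I carry it near pocket 1 and re-measure the pocket and the bush in the hand from the same frame.

drive_tool(deltas=[[1.5,0.1,0,0],[2.5,0.2,0,0],[3,0.2,0,0],[3,0.2,0,0],[3,0.2,0,0],[3,0.2,0,0],[3,0.2,0,0],[3,0.2,0,0],[3,0.2,0,0],[3,0.2,0,0],[3,0.2,0,0],[2.5,0,0,0]])

```text
clock: 8.52
eef_pos: [515.4, 108.1, 140.3]
tcp_rot: [-3.14, 0.0, 1.571]
contact_force: [0.8, 0.2, -1.4]
opening: 0.36
```

drive_tool(deltas=[[1.5,0,0,0],[0.8,0,0,0],[0,0,0,0],[0,0,0,0],[0,0,0,0],[0,0,0,0]])

```text
clock: 9.02
eef_pos: [515.6, 128.1, 141.1]
tcp_rot: [-3.141, 0.0, 1.57]
contact_force: [-0.1, -0.2, -0.8]
opening: 0.357
```

```bash
cat > hand.py <<'E'
from h import *
def hand(im,P,e,tag):
    g=cv2.cvtColor(im,cv2.COLOR_RGB2GRAY);top=e[2]+7.2
    cr=g[290:390,260:390];cr=cv2.GaussianBlur(cr,(3,3),0)
    t,b=cv2.threshold(cr[20:70,40:90],0,255,cv2.THRESH_OTSU)
    m=(cr<t).astype(np.uint8)
    n,l,st,ce=cv2.connectedComponentsWithStats(m)
    for k in range(1,n):
        if 150<st[k,4]<3000: u,v=ce[k]+[260,290];print(tag,st[k],np.round([u,v],1),"offs from TCP",np.round(onz("wrist",u,v,top,P)-e,1))
E
python3 - <<'E'
from pk import *
from hand import hand
F=np.load("pics/w3.npz");P={k:F[k] for k in ["fx","fy","cx","cy","k1","R","t"]}
hand(F["im"],P,np.array([494.07,-228.54,140.45]),"w3")
s=r.sense();e=s["eef_pos"];print(s["clock"],e,s["tcp_rot"],s["contact_force"])
P=cams.camera_params("wrist");im,D=cams.grab_frame("wrist");np.savez("pics/w4.npz",im=im,D=D,**P)
hand(im,P,e,"w4")
fit(im,P,[(proj("wrist",[515.3,215.4,22],P),22,39)])
save("w4.png",im)
E
```

```text
w3 [  38   20   50   44 1747] [322.3 331.6] offs from TCP [0.  1.7 7.2]
w3 [ 41  80  42  20 706] [321.3 380.6] offs from TCP [ -0.4 -19.1   7.2]
9.0167 [515.59956502 128.09531818 141.10523679] [-3.14116848e+00  2.74771545e-04  1.56963987e+00] [-0.14049733 -0.20487409 -0.77976   ]
w4 [  38   20   50   44 1745] [322.4 331.7] offs from TCP [0.  1.7 7.2]
[515.3 214.6  22. ] dia 37.9 n 105 105
```

View pics/w4.png

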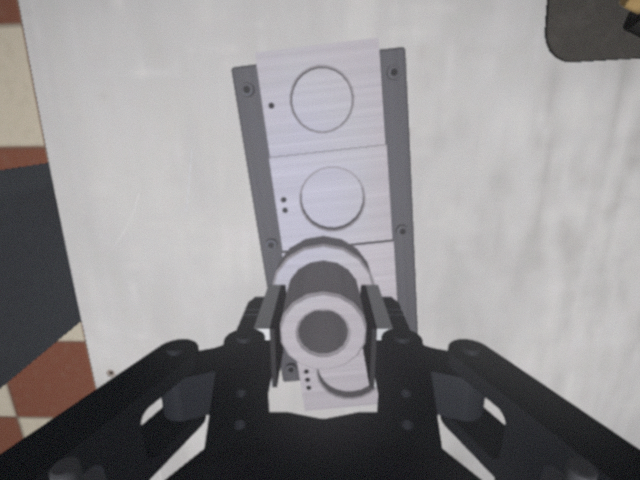

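The pocket agrees within 0.3 mm between the two frames, and the bush axis sits about 1.5 mm to +y of the TCP. I go above pocket 1 and press.

drive_tool(deltas=[[2,0,0,0],[2.5,0,0,0],[2,0,0.5,0],[1.3,0,1,0],[0.7,0,1.5,0],[0,0,1.5,0],[0,0,1.5,0],[0,0,1,0],[0,0,0.5,0],[0,0,0,0],[0,0,0,0],[0,0,0,0]])

```text
clock: 10.07
eef_pos: [516.2, 214.1, 66.9]
tcp_rot: [3.141, -0.0, 1.57]
contact_force: [-0.0, 0.3, -0.4]
opening: 0.36
```

drive_tool(deltas=[[0,0,0.05,0],[0,0,0.05,0],[0,0,0.05,0],[0,0,0.05,0],[0,0,0,0],[0,0,0,0]])

```text
clock: 10.57
eef_pos: [515.7, 214.2, 64.3]
tcp_rot: [3.142, -0.0, 1.571]
contact_force: [-0.6, 1.0, 0.2]
opening: 0.361
```

drive_tool(deltas=[[-0.08,-0.03,0.05,0],[0,0,0.05,0],[0,0,0.05,0],[0,0,0.05,0],[0,0,0.05,0],[0,0,0.05,0],[0,0,0,0],[0,0,0,0]])

```text
clock: 11.23
eef_pos: [515.4, 213.4, 61.2]
tcp_rot: [-3.142, 0.0, 1.571]
contact_force: [-0.6, -0.3, -1.0]
opening: 0.36
```

drive_tool(deltas=[[0,0,0.05,0],[0,0,0.05,0],[0,0,0,0]])

```text
clock: 11.48
eef_pos: [515.5, 213.4, 60.9]
tcp_rot: [3.141, -0.0, 1.571]
contact_force: [-2.2, -0.7, 7.3]
opening: 0.36
```

drive_tool(deltas=[[0,0,0.04,0],[0,0,0,0]])

```text
clock: 11.65
eef_pos: [515.5, 213.4, 60.9]
tcp_rot: [3.141, -0.0, 1.571]
contact_force: [-4.3, -1.0, 12.0]
opening: 0.364
```

Contact came at the "resting on top" height (TCP 61) with 12 N. A small search in a light press rules out misalignment.

drive_tool(deltas=[[0,0,-0.04,0],[0.12,0,0,0],[0,0.12,0,0],[-0.12,0,0,0],[-0.12,0,0,0],[0,-0.12,0,0],[0,-0.12,0,0],[0.12,0,0,0],[0.12,0,0,0],[-0.12,0.12,0,0],[0,0,0,0]])

```text
clock: 12.57
eef_pos: [515.3, 213.7, 60.9]
tcp_rot: [-3.141, -0.001, 1.57]
contact_force: [-2.8, 1.2, 10.1]
opening: 0.364
```

It rests on top, so it isn't a 37. I lift and check pocket 2 (and pocket 3) from saved and new frames.

drive_tool(deltas=[[0,0,-0.5,0],[0,0,-1.5,0],[0,0,-2,0],[-1.5,0.15,-2,0],[-2.5,0.3,0,0],[-2.0,0.22,0,0],[0,0,0,0],[0,0,0,0],[0,0,0,0]])

```text
clock: 13.32
eef_pos: [521.8, 153.4, 120.0]
tcp_rot: [-3.141, 0.0, 1.57]
contact_force: [-0.0, 0.2, -0.3]
opening: 0.36
```

```bash
python3 - <<'E'
from pk import *
from hand import hand
F=np.load("pics/w4.npz");P={k:F[k] for k in ["fx","fy","cx","cy","k1","R","t"]}
fit(F["im"],P,[((322,99),22,39),((332,197),27,42)])
s=r.sense();e=s["eef_pos"];print(s["clock"],e,s["tcp_rot"],s["contact_force"])
P=cams.camera_params("wrist");im,D=cams.grab_frame("wrist");np.savez("pics/w5.npz",im=im,D=D,**P)
hand(im,P,e,"w5")
E
```

```text
[515.3 214.6  22. ] dia 37.9 n 105 105
[521.8 154.2  27. ] dia 40.7 n 105 105
13.3167 [521.78854282 153.44440989 120.03352817] [-3.14084979e+00  5.54260533e-05  1.57017691e+00] [-0.00385018  0.18941642 -0.31499155]
w5 [  37   20   51   44 1750] [322.3 331.7] offs from TCP [-0.   1.7  7.2]
```

```bash
python3 - <<'E'
from pk import *
for n,pts in [("w1",[(353,95),(360,165),(366,230),(370,325),(450,100),(200,200),(420,250)]),("w4",[(280,65),(370,140),(350,230),(480,100),(480,250),(150,200)]),("w3",[(323,318)]),("w5",[(300,331),(345,331),(322,310),(322,354)])]:
    F=np.load(f"pics/{n}.npz");P={k:F[k] for k in ["fx","fy","cx","cy","k1","R","t"]}
    D=cv2.medianBlur(F["D"],5); print(n,-P["R"].T@P["t"]);[print("  ",p,np.round(dep("wrist",*p,D,P),1)) for p in pts]
F=np.load("pics/w4.npz");im=F["im"];P={k:F[k] for k in ["fx","fy","cx","cy","k1","R","t"]}
# screw/flange check: project expected gauge edges
E
```

```text
w1 [510.78500375 212.58369938 373.58230592]
   (353, 95) [537.8 236.   22. ]
   (360, 165) [545.3 175.3  26.6]
   (366, 230) [552.3 115.   31.9]
   (370, 325) [559.3  16.6  36.9]
   (450, 100) [ 6.313e+02  2.335e+02 -3.000e-01]
   (200, 200) [386.9 137.1  -0.4]
   (420, 250) [ 6.14e+02  8.40e+01 -3.00e-01]
w4 [515.70092192 201.32462755 266.45879125]
   (280, 65) [490.3 234.5  21.8]
   (370, 140) [545.9 190.5  21.8]
   (350, 230) [534.  132.8  27.2]
   (480, 100) [ 6.221e+02  2.160e+02 -3.000e-01]
   (480, 250) [6.343e+02 1.093e+02 3.000e-01]
   (150, 200) [390.6 147.7  -0.5]
w3 [ 494.18399114 -155.42887264  265.87582723]
   (323, 318) [ 494.4 -236.5  120.6]
w5 [521.87181833 226.64870981 245.41368205]
   (300, 331) [513.4 151.5 120.8]
   (345, 331) [530.3 151.7 121.1]
   (322, 310) [521.6 146.   93.9]
   (322, 354) [521.7 145.2 126.3]
```

Depth gives correct heights, so the 1% spacing error is focal scale. Pocket 2 is then about (521.9, 153.8) and the bush offset about +1.2, so TCP y should be about 152.7. I go down.

drive_tool(deltas=[[-0.07,0,1,0],[0,0,1.5,0],[0,0,1.3,0],[0,0,0.8,0],[0,0,0.4,0],[0,0,0,0],[0,0,0,0]])

```text
clock: 13.95
eef_pos: [522.1, 152.9, 70.2]
tcp_rot: [-3.141, 0.0, 1.571]
contact_force: [-1.0, -0.8, -1.1]
opening: 0.36
```

drive_tool(deltas=[[0,0,0.05,0],[0,0,0.05,0],[0,0,0.05,0],[0,0,0.05,0],[0,0,0.05,0],[0,0,0,0]])

```text
clock: 14.45
eef_pos: [522.1, 152.6, 67.8]
tcp_rot: [3.141, -0.0, 1.571]
contact_force: [1.2, -0.1, -0.5]
opening: 0.361
```

drive_tool(deltas=[[0,0,0.05,0],[0,0,0.05,0],[0,0,0.05,0],[0,0,0.05,0],[0,0,0,0]])

```text
clock: 14.87
eef_pos: [522.1, 152.7, 66.0]
tcp_rot: [-3.142, 0.0, 1.571]
contact_force: [-1.3, 0.3, 2.6]
opening: 0.362
```

drive_tool(deltas=[[0,0,0.05,0],[0,0,0,0]])

```text
clock: 15.03
eef_pos: [522.1, 152.7, 65.9]
tcp_rot: [3.142, 0.0, 1.571]
contact_force: [-3.1, -1.8, 9.0]
opening: 0.36
```

It stops at 65.9, on top. I search about ±1.5 mm in a light press.

drive_tool(deltas=[[0.1,0,0,0],[0,0.1,0,0],[-0.1,0,0,0],[-0.1,0,0,0],[0,-0.1,0,0],[0,-0.1,0,0],[0.1,0,0,0],[0.1,0,0,0],[0.08,0.1,0,0],[-0.36,0,0,0],[0.18,0,0,0],[0,0,0,0]])

```text
clock: 16.03
eef_pos: [522.5, 152.1, 65.9]
tcp_rot: [3.141, 0.001, 1.571]
contact_force: [0.5, -4.6, 10.5]
opening: 0.359
```

Not a 40: no drop anywhere. I lift and look at pocket 3 from the same relative place as before.

drive_tool(deltas=[[0,0,-0.5,0],[0,0,-2,0],[0,0,-2.5,0],[-1,0.1,-2.5,0],[-2,0.2,0,0],[-2.5,0.2,0,0],[-2.5,0.2,0,0],[-2.5,0.3,0,0],[-2,0.3,0,0],[-1.5,0.2,0,0],[0,0,0,0],[0,0,0,0]])

```text
clock: 17.03
eef_pos: [536.7, 12.2, 140.0]
tcp_rot: [-3.141, -0.0, 1.569]
contact_force: [0.5, -0.7, -1.1]
opening: 0.36
```

```bash
python3 - <<'E'
from pk import *
from hand import hand
s=r.sense();e=s["eef_pos"];print(s["clock"],e,s["tcp_rot"],s["contact_force"])
P=cams.camera_params("wrist");im,D=cams.grab_frame("wrist");np.savez("pics/w6.npz",im=im,D=D,**P)
hand(im,P,e,"w6")
for X,d in [([521.9,153.9,27],42),([528.6,92.6,32],45),([535,32,37],48)]:
    u=proj("wrist",X,P);print(u);fit(im,P,[(u,X[2],d)])
save("w6.png",im)
E
```

```text
17.0333 [536.68233639  12.23396669 140.02178541] [-3.14061412e+00 -1.49478750e-04  1.56905224e+00] [ 0.51018252 -0.65622542 -1.05785626]
w6 [  38   20   50   44 1747] [322.3 331.6] offs from TCP [0.  1.7 7.2]
w6 [ 46  84  41  16 498] [325.7 382.8] offs from TCP [  1.3 -20.1   7.2]
(np.float64(295.5867770937886), np.float64(-3.9073756894671874))
[522.1 152.9  27. ] dia 41.1 n 51 52
(np.float64(308.4486269707951), np.float64(109.79039157746413))
[528.8  91.7  32. ] dia 43.7 n 105 105
(np.float64(319.6065419312603), np.float64(211.61541522805604))
[535.4  31.2  37. ] dia 46.5 n 82 100
```

drive_tool(deltas=[[1.5,-0.2,0,0],[2.5,-0.2,0,0],[2,-0.2,1,0],[1.5,-0.2,1.5,0],[0.43,0,1.5,0],[0,0,1.2,0],[0,0,0.8,0],[0,0,0.4,0],[0,0,0,0],[0,0,0,0],[0,0,0,0]])

```text
clock: 18.0
eef_pos: [529.6, 91.6, 76.9]
tcp_rot: [3.141, -0.0, 1.57]
contact_force: [1.0, 0.3, -0.8]
opening: 0.358
```

drive_tool(deltas=[[0,0,0.05,0],[0,0,0.05,0],[0,0,0,0]])

```text
clock: 18.25
eef_pos: [529.3, 91.8, 75.6]
tcp_rot: [3.141, -0.0, 1.57]
contact_force: [0.5, 0.7, -0.7]
opening: 0.36
```

drive_tool(deltas=[[0,-0.05,0.06,0],[0,0,0.06,0],[0,0,0.06,0],[0,0,0.06,0],[0,0,0.06,0],[0,0,0.06,0],[0,0,0.06,0],[0,0,0,0],[0,0,0,0]])

```text
clock: 19.0
eef_pos: [528.5, 92.0, 71.0]
tcp_rot: [-3.141, 0.0, 1.571]
contact_force: [-0.3, 0.7, -1.2]
opening: 0.353
```

drive_tool(deltas=[[0,0,0.05,0],[0,0,0.04,0],[0,0,0,0]])

```text
clock: 19.25
eef_pos: [528.7, 91.8, 70.8]
tcp_rot: [3.141, 0.0, 1.571]
contact_force: [-3.0, -1.3, 8.2]
opening: 0.36
```

drive_tool(deltas=[[0.1,0,0,0],[0,0.1,0,0],[-0.1,0,0,0],[-0.1,0,0,0],[0,-0.1,0,0],[0,-0.1,0,0],[0.1,0,0,0],[0.1,0,0,0],[0.05,0.1,0,0],[0,0,0,0]])

```text
clock: 20.08
eef_pos: [528.7, 92.4, 70.9]
tcp_rot: [-3.141, 0.002, 1.572]
contact_force: [-2.8, -8.6, 12.3]
opening: 0.363
```

drive_tool(deltas=[[0.05,0,0,0],[0,0.1,0,0],[0,0.1,0,0],[-0.1,0,0,0],[-0.1,0,0,0],[-0.1,0,0,0],[-0.1,0,0,0],[0,-0.1,0,0],[0,-0.1,0,0],[0,-0.1,0,0],[0,-0.1,0,0],[0,0,0,0]])

```text
clock: 21.08
eef_pos: [528.0, 90.4, 70.7]
tcp_rot: [3.139, -0.001, 1.571]
contact_force: [3.5, 4.2, 2.9]
opening: 0.365
```

drive_tool(deltas=[[0.1,0,0,0],[0.1,0,0,0],[0.1,0,0,0],[0.1,0,0,0],[0,0.1,0,0],[-0.2,0.1,0,0],[0,0,0,0],[0,0,0,0]])

```text
clock: 21.75
eef_pos: [527.9, 91.9, 70.5]
tcp_rot: [-3.14, 0.0, 1.571]
contact_force: [-2.0, 2.1, 10.7]
opening: 0.365
```

Ambiguous forces here: on top, no drop. Before concluding, I check the flange width independently from the saved close view, using the known 32 mm hub as the ruler, and the bush's seat in the hand.

```bash
python3 - <<'E'
from pk import *
from hand import hand
F=np.load("pics/w2.npz");P={k:F[k] for k in ["fx","fy","cx","cy","k1","R","t"]}
S=cv2.cvtColor(F["im"],cv2.COLOR_RGB2HSV)[:,:,1].astype(np.float32)
def circ(C,Z,d,t0,t1):
    for it in range(3):
        E=[]
        for t in np.arange(t0,t1,0.03):
            rr=np.arange(-4,4,0.2)+d/2
            uv=np.array([proj("wrist",[C[0]+q*np.cos(t),C[1]+q*np.sin(t),Z],P) for q in rr],np.float32)
            p=cv2.remap(S,uv[None,:,0],uv[None,:,1],1)[0];h=(p[:6].mean()+p[-6:].mean())/2
            k=np.where((p[:-1]<h)&(p[1:]>=h))[0]
            if p[-1]-p[0]>50 and len(k): E.append(onz("wrist",*uv[k[0]].astype(float),Z,P)[:2])
        E=np.array(E);A=np.c_[2*E,np.ones(len(E))];w=np.ones(len(E),bool)
        for _ in range(5):
            s=np.linalg.lstsq(A[w],(E[w]**2).sum(1),rcond=None)[0];R=np.sqrt(s[2]+s[:2]@s[:2]);e=abs(np.hypot(*(E-s[:2]).T)-R);w=e<max(.3,2.5*np.median(e))
        C=s[:2];d=2*R
    print("C",np.round(C,1),"d",round(d,2),w.sum(),len(E),"rms",e[w].std())
# world angle: image down = -y ; hub lower arc
print("hub");circ([495.4,-228],49,32,-np.pi*0.9,-np.pi*0.1)
print("flange sides/top");circ([495.4,-228],17,43,-0.2,np.pi+0.2)
print("flange upper-sides");circ([495.4,-228],17,43,-0.45,0.6);circ([495.4,-228],17,43,np.pi-.6,np.pi+.45)
s=r.sense();e=s["eef_pos"];print(s["clock"],e,s["tcp_rot"],s["contact_force"],s["wrist_torque"])
P=cams.camera_params("wrist");im,D=cams.grab_frame("wrist");np.savez("pics/w7.npz",im=im,D=D,**P)
hand(im,P,e,"w7")
im2,_=cams.grab_frame("side");u,v=map(int,proj("side",[529,92,55]));save("s7.png",cv2.resize(im2[v-45:v+45,u-60:u+60],None,fx=6,fy=6,interpolation=2))
E
```

```text
hub
C [ 495.  -227.9] d 31.71 84 84 rms 0.049908423815902936
flange sides/top
C [ 495.1 -226.2] d 44.87 119 119 rms 0.1328240054733287
flange upper-sides
C [ 493.7 -227.9] d 48.07 35 35 rms 0.09186583710741453
C [ 497.1 -227.6] d 49.41 36 36 rms 0.08988841314880859
21.75 [527.94760027  91.87349754  70.51368111] [-3.14009711e+00  1.26243401e-04  1.57055549e+00] [-2.0373451   2.14318582 10.68450457] [ 0.52992243  0.61690762 -0.0188143 ]
w7 [  37   20   51   44 1733] [322.3 331.7] offs from TCP [0.  1.7 7.2]
```

View pics/s7.png

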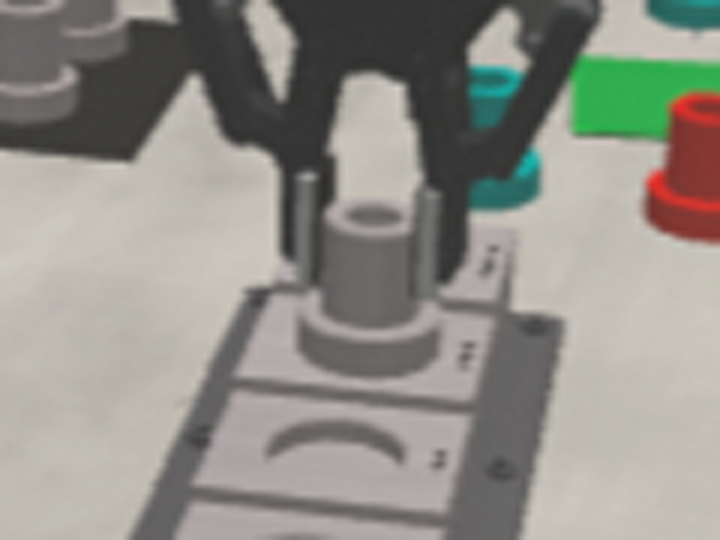

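The side crop shows the full flange standing above tread 3, at about (370,340). The measured flange is 45.3 mm, and the hub ruler reads 31.7 for 32, so it is about 45.7 mm: a 46. That agrees with the refusal at pocket 3, so next is pocket 4.

drive_tool(deltas=[[0,0,-0.5,0],[0,0,-1,0],[0,0,-1,0],[-1,0.1,-0.5,0],[-2,0.25,0,0],[-2,0.25,0,0],[-1.17,0.15,0,0],[0,0,0.8,0],[0,0,0.8,0],[0,0,0.5,0],[0,0,0,0],[0,0,0,0]])

```text
clock: 22.85
eef_pos: [535.5, 30.8, 78.4]
tcp_rot: [-3.14, 0.0, 1.572]
contact_force: [0.4, 0.5, -0.2]
opening: 0.354
```

drive_tool(deltas=[[0,0,0,0],[0,0,0,0]])

```text
clock: 23.02
eef_pos: [536.2, 30.7, 79.3]
tcp_rot: [3.141, -0.0, 1.571]
contact_force: [-0.2, -0.6, -0.9]
opening: 0.361
```

drive_tool(deltas=[[-0.05,-0.06,0.06,0],[0,0,0.06,0],[0,0,0.06,0],[0,0,0.06,0],[0,0,0.04,0],[0,0,0,0],[0,0,0,0]])

```text
clock: 23.6
eef_pos: [535.5, 29.7, 76.4]
tcp_rot: [-3.142, 0.0, 1.571]
contact_force: [-0.5, -0.2, -1.5]
opening: 0.357
```

drive_tool(deltas=[[0,0,0.05,0],[0,0,0.05,0],[0,0,0,0]])

```text
clock: 23.85
eef_pos: [535.4, 29.7, 75.3]
tcp_rot: [-3.141, 0.0, 1.571]
contact_force: [0.7, -0.2, -1.1]
opening: 0.36
```

drive_tool(deltas=[[0,0,0.05,0],[0,0,0.05,0],[0,0,0.05,0],[0,0,0,0]])

```text
clock: 24.18
eef_pos: [535.4, 29.7, 73.8]
tcp_rot: [-3.141, 0.0, 1.571]
contact_force: [0.7, -0.3, -1.7]
opening: 0.353
```

It is entering freely, 2 mm below the resting height with no force.

drive_tool(deltas=[[0,0,0.06,0],[0,0,0.06,0],[0,0,0.06,0],[0,0,0.06,0],[0,0,0.06,0],[0,0,0.06,0],[0,0,0,0]])

```text
clock: 24.77
eef_pos: [535.5, 29.7, 70.1]
tcp_rot: [-3.141, 0.0, 1.571]
contact_force: [-0.2, -0.7, -0.5]
opening: 0.36
```

drive_tool(deltas=[[0,0,0.06,0],[0,0,0.06,0],[0,0,0.06,0],[0,0,0,0]])

```text
clock: 25.1
eef_pos: [535.5, 29.8, 68.4]
tcp_rot: [-3.142, 0.0, 1.571]
contact_force: [-0.4, 0.3, -1.4]
opening: 0.36
```

drive_tool(deltas=[[0,0,0.05,0],[0,0,0.04,0],[0,0,0,0]])

```text
clock: 25.35
eef_pos: [535.5, 29.9, 67.9]
tcp_rot: [3.142, -0.0, 1.571]
contact_force: [-1.5, 0.7, 4.9]
opening: 0.357
```

Home on the floor (67.9, 5 N). I let go, back off and check.

drive_tool(deltas=[[0,0,0,0],[0,0,0,0],[0,0,0,0],[0,0,0,0],[0,0,0,0],[0,0,0,0],[0,0,0,0],[0,0,0,0],[0,0,0,0],[0,0,0,0],[0,0,0,0],[0,0,0,0]], jaw=0)

```text
clock: 26.35
eef_pos: [535.5, 29.8, 67.6]
tcp_rot: [3.142, 0.0, 1.571]
contact_force: [0.2, -0.2, -0.1]
opening: 1.003
```

drive_tool(deltas=[[0,0,-0.5,0],[0,0,-1,0],[0,0,-2,0],[0,0,-2,0],[0,0,-2,0],[0,0,-2,0],[0,0,-2,0],[0,0,-1,0],[0,0,0,0],[0,0,0,0],[0,0,0,0]])

```text
clock: 27.27
eef_pos: [534.9, 29.7, 191.7]
tcp_rot: [-3.14, 0.0, 1.571]
contact_force: [-0.8, -1.2, 0.1]
opening: 1.001
```

```bash
python3 - <<'E'
from h import *
s=r.sense();print(s["clock"],s["eef_pos"],s["contact_force"],s["opening"])
P=cams.camera_params("wrist");im,D=cams.grab_frame("wrist");D=cv2.medianBlur(D,3)
u,v=proj("wrist",[535.3,31.3,75],P);print(u,v)
ps=[dep("wrist",*proj("wrist",[535.3+12.5*np.cos(t),31.3+12.5*np.sin(t),75],P),D,P) for t in np.arange(0,6.28,.52)]
print("hub top z (want 75):",np.round([p[2] for p in ps],1))
im2,_=cams.grab_frame("side");a,b=map(int,proj("side",[535,31,55]))
u,v=int(u),int(v)
save("f.png",np.hstack([cv2.resize(im2[b-45:b+45,a-45:a+45],(390,390),interpolation=2),cv2.resize(im[v-70:v+70,u-70:u+70],(390,390),interpolation=2)]))
E
```

```text
27.2667 [534.86682885  29.73125364 191.73002533] [-0.83196044 -1.22572886  0.13023619] 1.0010579408408338
323.121021682326 233.33752305972027
hub top z (want 75): [75.2 74.6 74.9 75.3 74.8 74.8 74.6 74.4 74.7 74.6 75.  74.4 74.7]
```

View pics/f.png

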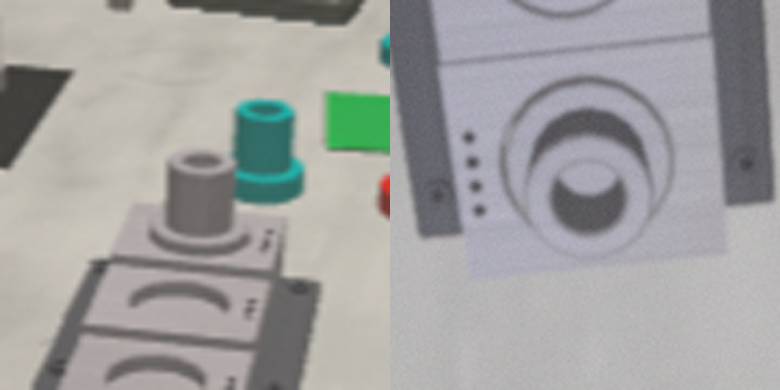

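The final view shows the bush sunk upright in the four-mark pocket, with its flange ring concentric. The hub top is at 74.4–75.3 mm all round (75 wanted), and the gripper is open and clear.

```bash
python3 -c "
from rig import job
print(job.sign_off())"
```

```text
the job is handed in; nothing more can be done
None
```

The bush from the green pad is a 46 mm. It is fully home, upright and released in pocket 4, and the job was handed in at about 27 s.

- **Gauging:** I pressed it on pockets 1, 2 and 3 in turn, with readings of up to about 12 N. Each time it stopped at the "resting on top" height. I searched around each pocket by a millimetre or more to rule out misalignment, and it never dropped in. It then slid into pocket 4 without resistance and met the floor at 5 N.
- **Final checks:** The hub top measures 74.4–75.3 mm all round, against 75 when home. The picture shows the flange centred in the four-mark pocket. The gripper is open and about 120 mm clear. I did not move near the black pad, though I did not re-measure its two bushes at the end.
- **Disagreements:** The wrist camera put the pockets about 61 mm apart instead of 62. I read that as a focal error of about 1% and corrected for it. At pocket 3, side forces of up to 8.6 N made the refusal look doubtful. Before going to pocket 4 I measured the flange in an earlier picture at about 45.7 mm, which agreed with a 46.

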